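# Zero a needle valve and set it a quarter turn open

### The job

Set the needle valve on the bench: turn its black knob clockwise (seen from above) until the needle just bottoms on its seat, without forcing it, then back the knob off counter-clockwise by a quarter of a turn. Then push the red-tipped lock lever fully over to its locked side, leaving the knob at that setting and the glassware and cartridge round about where they are.

Things in the scene. Friction and masses are not known exactly. Their poses are not given: they have to be found in the camera images.
- valve: needle-valve station, fixed: aluminium plate 92 x 206 x 12 mm with a blue valve body (56 x 56 mm, top 50 mm above the table, brass hose fittings on two sides), steel scale ring (52 mm across, top at 58.5 mm, a tick each 1/8 turn), black knob and lock lever. Origin on the table top under the knob's axis; z up; the lever stands 110 mm from the knob along +y.
- knob: black knob on the scale ring: an upright bar 44 mm long (along its x), 14 mm thick (along its y), from 68 to 106 mm above the table, on a round flange 38 mm across (top at 67 mm); a white line marks the +x end. Origin on its axis, 62 mm above the table. It turns about the vertical, clockwise from above to close, without rising or sinking, and stays where left.
- knob_grip (a point): point on the knob's axis 92 mm above the table, where the bar is to be gripped; axes as the knob's. Drag when turning freely is about 0.04 N m. The knob starts 0.7 to 1.5 rad (40 to 86 degrees) open from the bottom; just where the bottom lies differs each time and cannot be seen.
- needle: needle, hidden in the valve body; origin at its point, z up (its yaw means nothing). The knob's thread lowers it 4 mm per full clockwise turn until it bottoms on the seat. From there the torque on the knob climbs steeply over the drag, about 2 N m per rad turned on. 0.12 N m or more in all is a proper bottoming; above 0.45 N m the seat is damaged.
- seat: spring-backed seat the needle bottoms on, hidden in the valve body below the needle; origin at the middle of its upper face, 24 mm above the valve's origin when unloaded, z up (its yaw means nothing). The needle's height over it is 0 at the bottom and 1 mm a quarter turn open. Under the needle it sinks 0.32 mm per N m on the knob: 0.038 mm at 0.12 N m, 0.143 mm at 0.45 N m.
- lock (a joint): lock lever: steel rod with a red ball (26 mm across) at its end, on a grey block (70 x 50 mm, top at 37 mm, steel pin up to 47 mm). 0 = unlocked, leaning to the station's -x side; 1.0 rad = locked, at its stop, leaning to the +x side. Starts at 0 to 0.15, stays where left, takes 1 to 2 N at the ball. Pivots about the station's y axis, 34 mm above the table.
- lock_tip (a point): centre of the lever's red ball, 55 mm from the pivot (about 82 mm above the table at either end of the swing, 26 mm to the -x or +x side of the pivot).
- beaker: bystander: glass beaker, 57 mm across, 70 mm high, standing behind the station; origin at the middle of its underside.
- vial_red: bystander: small vial with a red cap, 13 mm across, 45 mm high, standing beside the station; origin at the middle of its underside.
- flow_cell: bystander: white flow-cell cartridge, 26 x 76 x 8 mm, lying behind the lever; origin at the middle of its underside.

How it is judged (in metres and radians):
On the way, in this order (a step that is already met when the one before it is completed fails the run):
1. the knob has been turned until the needle bottoms and bears on its seat, pressing it down 0.038 mm or more (0.12 N m at the knob) (z of seat in the frame of valve below 0.023962 m), for 0.1 s.
2. the knob has been backed off a quarter turn from the bottom: the needle is 0.7 to 1.3 mm over the seat (63 to 117 degrees of the knob) (z of needle in the frame of seat between 0.0007 and 0.0013 m), for 0.4 s.
3. the lock lever has been pushed over to its locked end (value of joint lock above 0.9 rad), for 0.2 s.
At the end, for the whole second after the job is handed in: The needle stands 0.7 to 1.3 mm over its seat (the knob a quarter turn, give or take 27 degrees, open from the bottom), the lock lever is over at its locked stop (0.9 rad or more), and the beaker, vial and cartridge are within 20 mm of where they stood (all of step 2 and value of joint lock above 0.9 rad and distance of each of beaker, vial_red, flow_cell from where it was at the start of the episode below 0.02 m); the robot touches nothing.
It fails at once if the needle is forced: the seat is pressed down more than 0.143 mm (0.45 N m at the knob) (z of seat in the frame of valve below 0.023857 m).
It fails at once if the beaker, the vial or the cartridge is pushed 20 mm or more from its place, or the beaker or vial is knocked over (distance of any of beaker, vial_red, flow_cell from where it was at the start of the episode above 0.02 m or angle between any of beaker, vial_red's own z axis and vertical above 0.5 rad).
It also fails if it takes over 64 s, if anything falls off the work surface, if the arm or the gripper's body presses on something with over 40 N, if the wrist force passes 120 N, or if a joint passes its speed limit or range.

### The arm

A 6-joint arm with a two-finger parallel gripper is mounted at the origin on a cart in front of the work surface, level with it; the furniture and walls round the work are solid. World frame = base frame: x ahead of the robot, y to its left, z up, the work surface at z = 0. Lengths are in mm, angles in rad, forces in N, time in s.
With the tool pointing down it reaches from about 400 to 825 mm from the base axis. Payload 7 kg.
Tool frame: the origin (TCP) lies on the front face of the gripper's body, between the roots of the fingers; the fingertips stand 66 mm ahead of it and the grasp point (between the pads) lies 47 mm ahead of it; z points along the fingers, y is the line along which they close (so a half turn about z gives the same grasp; the last joint's range is limited). The gripper opens to 88 mm and grips with 3 to 60 N. Pads are 19 mm wide; open, the fingers measure 130 mm over their backs; the gripper's body (78 mm by 193 mm) begins 47 mm behind the grasp point.
Start: joints at [1.441, 0.359, 0.012, 0, -1.224, -0.288], TCP at [273.887, 616.913, 292.161] pointing down, gripper open.
Joint ranges: [-3.07, 3.07], [-1.43, 2.12], [-1.02, 1.25], [-3.03, 1.67], [-3.05, -0], [-3.03, 3.03]. Speed limits (rad/s): [2.39, 2.39, 3.01, 3.14, 3.14, 3.14].

### API

Orientations are given as a unit quaternion [x, y, z, w].
In Python, from rig import get_obs, vision, hand_in gives the robot as it stands.
- The arm moves only by the shell command python3 -m creep 'ROWS' [FORCE]. ROWS is text: rows parted by semicolons, each of 5 numbers parted by spaces: the closure, from -1 (fully open) to 1 (shut), so that 0 is half open, then the shift along the world's x, y, z each as a share of 10 cm, from -1 to 1, then the turn about the world's z as a share of pi rad, from -1 to 1. In form: fingers dx dy dz turn; .... A call has 1 to 8 rows; each row shifts and turns the commanded pose from where the row before left it; what a row does not reach is not made up. A row lasts 1/8 s, in which the tool goes at most 62.5 mm and 10.7 degrees, less where a joint would pass 70% of its speed; a pose out of reach is approached as far as the arm can. A call with a number of a shift or a turn outside -1 to 1 is refused whole. A call with a gripper value outside its range is refused whole. The fingers move at their own pace and stop on an object; FORCE is the grip in N (left out, the last holds). Time passes only in rows, so rows that do not move let the fingers close. It gives the time, the measured TCP pose, the force, the opening and the grip force at its end, in the units of the state.
- get_obs(): the state, without advancing time (a new reading comes with each control period).
- vision.capture(name): name is "side" or "top"; returns the picture (400x640x3 uint8, red, green, blue); there is no depth.
- vision.get_calibration(name): a dict with "fovy" (degrees; the focal length in pixels is half the picture's height over the tangent of half this angle, whatever the lens; pixels are square), "cx", "cy" (the principal point, pixels), "pose" (4x4, takes a point from camera to world coordinates). Camera axes: x right, y up, looking along -z (the intrinsics and any distortion apply to the point x, -y, -z); pixel columns grow to the right and rows downward; lengths in mm; the calibration is good to about 2 mm. A picture is of the moment at which its call begins. get_calibration takes no time and is no camera call.
- hand_in(): hands the job in; it is judged then, once.
The state is a dict: "time_s": time; "joint_positions": joint angles; "joint_vel": joint speeds; "effort": joint torques, N m; "tool_pos": TCP position; "tcp_rot": TCP orientation; "force": force on the tool from outside, world axes, zero at the start; "ft_torque": the same for the moment, N m; "opening": finger opening in mm; "grasp_force": force on a finger pad.
Only numpy, scipy, OpenCV 4.12 (cv2) and the standard library are available. Lean on these libraries where they do the work, as an engineer would, in place of code of your own. Each camera call takes 0.05 s, during which the arm holds its last target. There are 200 camera calls.

## Working session

There is one attempt and no reset: what is moved stays moved. The work goes in short steps, Python scripts to look and compute and a shell command to move; the robot and the scene stay as the last step left them, time stands still between calls to the robot, and variables do not carry over. Pictures are saved under pics/ and viewed, at most 10 in all, crops included, and the job is handed in when it is done.

```bash
mkdir -p pics; ls
python3 - <<'E'
from rig import get_obs, vision
import cv2
for n in("side","top"):
    im=vision.capture(n); cv2.imwrite(f"pics/{n}0.png",im[:,:,::-1]); c=vision.get_calibration(n); print(n,c)
print(get_obs())
E
```

```text
pics
side {'fovy': 46.32080666995227, 'cx': 315.49515127822156, 'cy': 196.93431160143803, 'pose': array([[ 7.91402420e-01,  2.66245924e-01, -5.50268405e-01,
         1.17228525e+02],
       [-6.10838551e-01,  3.09633110e-01, -7.28699940e-01,
        -3.37998777e+02],
       [-2.36320709e-02,  9.12820051e-01,  4.07677667e-01,
         4.23678541e+02],
       [ 0.00000000e+00,  0.00000000e+00,  0.00000000e+00,
         1.00000000e+00]])}
top {'fovy': 43.12482903334161, 'cx': 321.6336712441127, 'cy': 197.12158714262867, 'pose': array([[ 1.97332950e-03,  9.80926784e-01, -1.94367563e-01,
         4.16410161e+02],
       [-9.99813441e-01,  5.66998546e-03,  1.84643939e-02,
         2.87099355e+02],
       [ 1.92142798e-02,  1.94294866e-01,  9.80754973e-01,
         9.34099989e+02],
       [ 0.00000000e+00,  0.00000000e+00,  0.00000000e+00,
         1.00000000e+00]])}
{'time_s': 0.1, 'joint_positions': array([ 1.44109373e+00,  3.59297668e-01,  1.11772998e-02, -3.07648927e-04,
       -1.22411338e+00, -2.88091130e-01]), 'joint_vel': array([ 3.37516826e-04, -2.22170579e-03,  2.09126437e-03,  1.22904488e-03,
       -6.96956895e-05, -4.71689125e-04]), 'effort': array([-1.60397856e-03, -5.84162235e+01,  2.93747860e+01,  7.01541960e+00,
        1.01500683e-02, -4.83405665e-05]), 'tool_pos': array([273.76300149, 616.62578351, 291.33952598]), 'tcp_rot': array([ 9.78249154e-01, -2.07432050e-01, -8.73235354e-05,  7.27899442e-04]), 'force': array([ 0.91546554, -0.89164452, -0.95073038]), 'ft_torque': array([0.03828044, 0.02216989, 0.05177118]), 'grasp_force': 0.0, 'opening': 87.7748879670529}
```

View pics/top0.png

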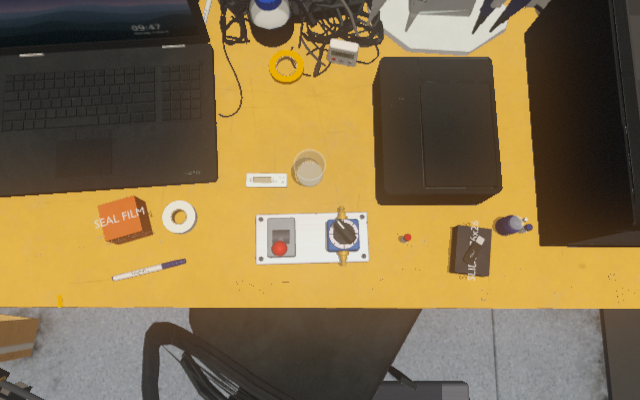

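View pics/side0.png

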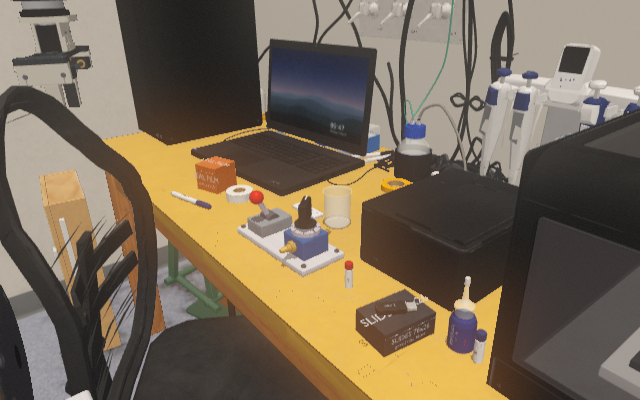

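The top view shows the plate at cols 256-368, rows 212-264, with the red ball near (279,248) and the knob near (343,233). The side view shows the knob bar upright near (305,208), the ball at (256,197), the beaker behind the station, and a black box behind and to the right.

```bash
cat > h.py <<'E'
import numpy as np, cv2
from rig import get_obs, vision
def ray(n,p):
    c=vision.get_calibration(n); f=200/np.tan(np.radians(c["fovy"])/2); T=np.array(c["pose"])
    return T[:3,3], T[:3,:3]@np.array([(p[0]-c["cx"])/f,-(p[1]-c["cy"])/f,-1])
def plane(n,p,z):
    o,d=ray(n,p); return np.round(o+d*(z-o[2])/d[2],1)
def tri(p,q):
    a,u=ray("top",p); b,v=ray("side",q)
    s=np.linalg.lstsq(np.c_[u,-v],b-a,rcond=None)[0]; x,y=a+u*s[0],b+v*s[1]
    return np.round((x+y)/2,1), round(np.linalg.norm(x-y),1)
def red(im,box):
    x0,y0,x1,y1=box; h=cv2.cvtColor(im,cv2.COLOR_RGB2HSV)[y0:y1,x0:x1]
    m=(((h[...,0]<6)|(h[...,0]>172))&(h[...,1]>150)&(h[...,2]>80)).astype('uint8')
    n,l,s,c=cv2.connectedComponentsWithStats(m); k=1+s[1:,4].argmax(); return c[k]+[x0,y0], s[k]
E
python3 - <<'E'
from h import *
t=cv2.imread("pics/top0.png")[:,:,::-1].copy(); s=cv2.imread("pics/side0.png")[:,:,::-1].copy()
a,sa=red(t,(265,235,295,262)); b,sb=red(s,(240,180,270,210)); print(a,sa,b,sb,"ball",tri(a,b), plane("top",a,82))
a,_=red(t,(395,228,420,248)); b,_=red(s,(338,255,360,275)); print("vial",tri(a,b))
h=cv2.cvtColor(t,cv2.COLOR_RGB2HSV)
m=((h[...,1]<60)&(h[...,2]>150)).astype('uint8'); m[:200]=0;m[275:]=0;m[:,:245]=0;m[:,375:]=0
P=cv2.findNonZero(m); r=cv2.minAreaRect(P); bx=cv2.boxPoints(r)
W=np.array([plane("top",p,12)[:2] for p in bx]); print("plate",W.tolist(),W.mean(0),np.linalg.norm(np.diff(W,axis=0),axis=1))
for p in((375,203),(500,203),(380,58),(495,60)): print(p,plane("top",p,110))
print("box corner tri",tri((500,190),(461,304)),tri((375,203),(361,209)))
for n,im,c in(("t",t,(322,212,368,262)),("s",s,(225,170,365,300))):
    x0,y0,x1,y1=c; k=12 if n=="t" else 4
    cv2.imwrite(f"pics/c{n}.png",cv2.resize(im[y0:y1,x0:x1,::-1],None,fx=k,fy=k,interpolation=cv2.INTER_CUBIC))
E
```

```text
[279.31410256 247.95512821] [  7   6  15  14 156] [255.92028986 196.93478261] [  9  11  14  13 138] ball (array([497.1, 342.3,  82.2]), np.float64(1.4)) [497.8 342.   82. ]
vial (array([521.8, 117.6,  38.3]), np.float64(1.6))
plate [[566.2, 392.7], [572.4, 185.5], [480.6, 184.7], [475.0, 388.0]] [523.55  287.725] [207.29273986  91.80348577 203.37711277]
(375, 203) [570.3 183.  110. ]
(500, 203) [571.5 -26.  110. ]
(380, 58) [829.9 169.3 110. ]
(495, 60) [828.5 -34.3 110. ]
box corner tri (array([599.3, -47.2,  29.3]), np.float64(29.8)) (array([582.9, 173.8,  90. ]), np.float64(21.7))
```

View pics/ct.png

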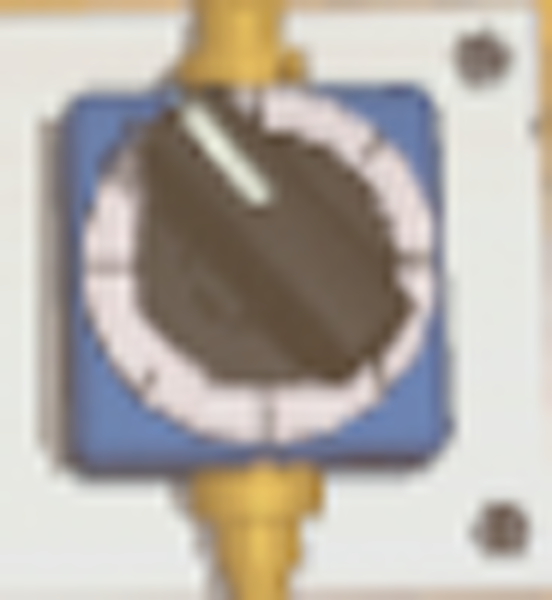

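View pics/cs.png

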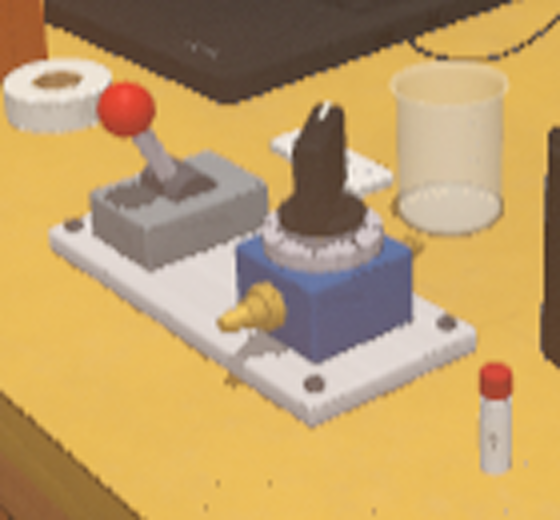

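The crops show the white line from about (337.4,220.8) to (343.8,228.7) in the full top picture. The scale ring is centred near (343.8,234). The lever leans toward the robot, which is the -x side. Next I work out the knob axis, the bar angle and the height of the black box.

Run:
```python
from h import *
k=plane("top",(343.7,233.9),58.5); a=plane("top",(337.3,220.7),106); b=plane("top",(343.7,228.6),106)
print("ring",k,"line",a,b,"angle",np.degrees(np.arctan2(*(a-b)[1::-1])), "r end",np.linalg.norm((a-k)[:2]), "ang from axis",np.degrees(np.arctan2(*(a-k)[1::-1])))
# bar top ends/corners in the crop
for u in((150,150),(205,95),(330,385),(412,300)): print("corner",plane("top",(322+u[0]/12-.5,212+u[1]/12-.5),106))
print("side bar top",tri((337.3,220.7),(225+322/4,170+107/4)))
for z in(0,): print("box foot",plane("side",(361,252),z),plane("side",(461,304),z),"beaker",plane("top",(310,172),0))
for z in (80,110,140,170): print(z,plane("side",(361,208),z),plane("top",(375,203),z))
o=get_obs(); print(o["tool_pos"],o["ft_torque"])
```

```text
ring [524.9 232.1  58.5] line [540.9 245.5 106. ] [527.8 235.  106. ] angle 38.71310663826349 r end 20.87007426915391 ang from axis 39.94617394993565
corner [535.4 251.  106. ]
corner [543.1 243.4 106. ]
corner [503.1 226.5 106. ]
corner [514.8 215.1 106. ]
side bar top (array([539.7, 246.4, 103. ]), np.float64(3.8))
box foot [605.1 180.1   0. ] [616.6 -20.5   0. ] beaker [650.1 291.7   0. ]
80 [611.7 189.1  80. ] [575.9 179.2  80. ]
110 [568.6 143.1 110. ] [570.3 183.  110. ]
140 [525.4  97.1 140. ] [564.7 186.8 140. ]
170 [482.2  51.1 170. ] [559.1 190.6 170. ]
[273.76300149 616.62578351 291.33952598] [0.03828044 0.02216989 0.05177118]
```

```bash
python3 -m creep '0 0.31 -0.48 0 0.044; 0 0.31 -0.48 0 0.044; 0 0.31 -0.48 0 0.044; 0 0.31 -0.48 0 0.044; 0 0.31 -0.48 0 0.044; 0 0.31 -0.48 0 0.044; 0 0.31 -0.48 0 0.044; 0 0.31 -0.48 0 0.044' 20
python3 - <<'E'
from h import *
from scipy.spatial.transform import Rotation as R
o=get_obs(); y=R.from_quat(o["tcp_rot"]).as_matrix()[:,1]; print(np.degrees(np.arctan2(y[1],y[0])),o["joint_positions"],o["ft_torque"])
E
```

```text
time_s: 1.1
tool_pos: [522.5, 231.2, 292.0]
tcp_rot: [0.941, 0.34, -0.0, -0.0]
force: [1.2, 1.3, 1.1]
opening: 43.9
grasp_force: 0.0
-50.305933765203726 [ 7.58882680e-01  1.89365954e-01 -2.21469700e-01 -1.19976128e-04
 -1.16015462e+00  1.50475371e+00] [ 0.03239589 -0.15481363  0.00388965]
```

```bash
python3 -m creep '0 0.025 0.016 -0.4 0; 0 0 0 -0.4 0; 0 0 0 -0.4 0; 0 0 0 -0.2 0; 0 0 0 -0.1 0; 0 0 0 -0.03 0; 0 0 0 0 0; 0 0 0 0 0' 20
python3 - <<'E'
from h import *
print(get_obs()["ft_torque"])
for n in("side","top"): cv2.imwrite(f"pics/{n}1.png",cv2.resize(vision.capture(n)[150:300,200:440,::-1],None,fx=3,fy=3))
E
```

```text
time_s: 2.1
tool_pos: [524.8, 234.9, 140.1]
tcp_rot: [0.941, 0.337, 0.001, -0.0]
force: [-0.0, 0.9, -0.6]
opening: 44.0
grasp_force: 0.0
[-0.02947234 -0.0009432  -0.07816733]
```

View pics/side1.png

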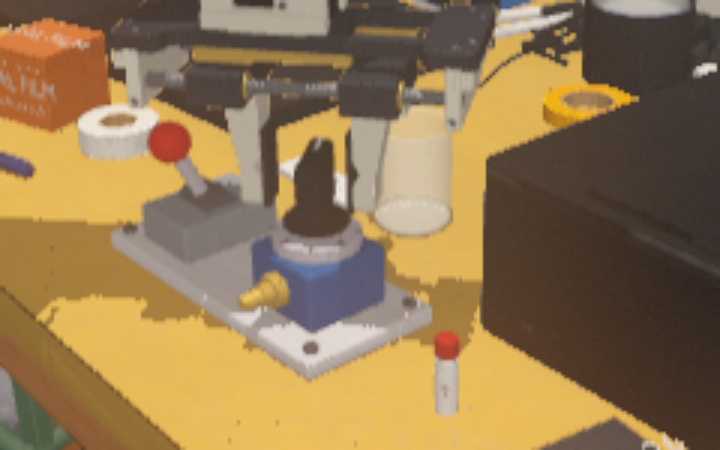

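The picture shows the open fingers straddling the knob bar, near (315,175) in the crop, clear of everything else. I trim y by 2 mm and close.

```bash
cat > st.py <<'E'
from h import *
from scipy.spatial.transform import Rotation as R
import sys
N=int(sys.argv[1]) if len(sys.argv)>1 else 4
L=[]
for i in range(N):
    if i: vision.capture("side")
    o=get_obs(); y=R.from_quat(o["tcp_rot"]).as_matrix()[:,1]
    L.append([np.degrees(np.arctan2(y[1],y[0])),o["ft_torque"][2],o["effort"][5],*o["force"]])
L=np.array(L); print("ang, tz, j6, F:",L.mean(0).round(4),"sd",L.std(0).round(3)[:3],"t",o["time_s"],"pos",o["tool_pos"].round(1),"grip",o["opening"].round(1),o["grasp_force"])
E
python3 -m creep '0 0 -0.02 -0.01 0; 0 0 0 0 0; 0 0 0 0 0' 20; python3 st.py 8; python3 -m creep '1 0 0 0 0;1 0 0 0 0;1 0 0 0 0;1 0 0 0 0;1 0 0 0 0;1 0 0 0 0' 20; python3 st.py 8
```

```text
time_s: 2.58
tool_pos: [524.4, 232.5, 138.2]
tcp_rot: [0.941, 0.337, 0.0, 0.0]
force: [0.4, 0.7, -0.6]
opening: 43.8
grasp_force: 0.0
time_s: 3.68
tool_pos: [524.5, 232.2, 138.2]
tcp_rot: [0.941, 0.337, 0.0, 0.0]
force: [3.3, -3.4, -0.0]
opening: 14.0
grasp_force: 20.0Traceback (most recent call last):
  File "st.py", line 10, in <module>
    L=np.array(L); print("ang, tz, j6, F:",L.mean(0).round(4),"sd",L.std(0).round(3)[:3],"t",o["time_s"],"pos",o["tool_pos"].round(1),"grip",o["opening"].round(1),o["grasp_force"])
                                                                                                                                             ^^^^^^^^^^^^^^^^^^
AttributeError: 'float' object has no attribute 'round'
Traceback (most recent call last):
  File "st.py", line 10, in <module>
    L=np.array(L); print("ang, tz, j6, F:",L.mean(0).round(4),"sd",L.std(0).round(3)[:3],"t",o["time_s"],"pos",o["tool_pos"].round(1),"grip",o["opening"].round(1),o["grasp_force"])
                                                                                                                                             ^^^^^^^^^^^^^^^^^^
AttributeError: 'float' object has no attribute 'round'
```

Gripped: the opening is 14.0 mm, which matches the bar. I turn about 10° clockwise first, to read the free drag.

```bash
sed -i 's/o\["opening"\].round(1)/o["opening"]/' st.py; python3 st.py 8; python3 -m creep '1 0 0 0 -0.02;1 0 0 0 -0.02;1 0 0 0 -0.02;1 0 0 0 0'; python3 st.py 6;  python3 -m creep '1 0 0 0 -0.02;1 0 0 0 -0.02;1 0 0 0 -0.02;1 0 0 0 0'; python3 st.py 6
```

```text
ang, tz, j6, F: [-5.05786e+01  1.50000e-02 -2.94000e-02  3.47280e+00 -4.28350e+00
  3.45000e-02] sd [0.002 0.015 0.   ] t 4.375 pos [524.6 232.2 138.2] grip 13.929235828015884 19.958480894565582
time_s: 4.88
tool_pos: [524.5, 232.3, 138.2]
tcp_rot: [0.969, 0.247, 0.0, 0.0]
force: [3.7, -3.6, 0.2]
opening: 14.0
grasp_force: 20.0
ang, tz, j6, F: [-6.12987e+01  3.48000e-02 -1.47400e-01  3.24980e+00 -4.40580e+00
 -1.19400e-01] sd [0.026 0.012 0.194] t 5.125 pos [524.5 232.4 138.2] grip 13.730948653083487 19.959327578544617
time_s: 5.62
tool_pos: [524.4, 232.4, 138.2]
tcp_rot: [0.988, 0.156, 0.0, 0.0]
force: [2.9, -3.3, -0.1]
opening: 14.1
grasp_force: 20.0
ang, tz, j6, F: [-7.20788e+01  3.68000e-02 -1.39900e-01  2.84320e+00 -4.06660e+00
  4.86000e-01] sd [0.024 0.024 0.198] t 5.875 pos [524.4 232.4 138.2] grip 14.121880446156995 19.959813952445984
```

```bash
echo 'sys.exit(int(L[:,1].mean()>0.10))' >> st.py
python3 -m creep '1 0 0 0 -0.02;1 0 0 0 -0.02;1 0 0 0 -0.02;1 0 0 0 0' >/dev/null; python3 st.py 6 && python3 -m creep '1 0 0 0 -0.02;1 0 0 0 0;1 0 0 0 0'>/dev/null && python3 st.py 5 && python3 -m creep '1 0 0 0 -0.02;1 0 0 0 0;1 0 0 0 0'>/dev/null && python3 st.py 5 && python3 -m creep '1 0 0 0 -0.02;1 0 0 0 0;1 0 0 0 0'>/dev/null && python3 st.py 5 && python3 -m creep '1 0 0 0 -0.02;1 0 0 0 0;1 0 0 0 0'>/dev/null && python3 st.py 5
```

```text
ang, tz, j6, F: [-8.28987e+01  3.66000e-02 -1.47400e-01  2.57770e+00 -2.94210e+00
  9.84600e-01] sd [0.021 0.028 0.198] t 6.625 pos [524.4 232.6 138.2] grip 14.021167727986679 19.96746450662613
ang, tz, j6, F: [-8.65187e+01  3.90000e-03 -1.70000e-02  1.80940e+00 -2.47380e+00
  1.15950e+00] sd [0.02  0.02  0.012] t 7.2 pos [524.4 232.6 138.2] grip 13.89767168407454 19.967835545539856
ang, tz, j6, F: [-9.01213e+01  2.36000e-02 -1.91000e-02  1.68760e+00 -1.70700e+00
  7.49000e-01] sd [0.018 0.025 0.013] t 7.775 pos [524.4 232.6 138.2] grip 14.191170149787055 19.9682754278183
ang, tz, j6, F: [-9.3724e+01  2.2400e-02 -2.0200e-02  1.6046e+00 -8.0840e-01  3.9230e-01] sd [0.017 0.042 0.013] t 8.35 pos [524.4 232.6 138.2] grip 13.66396654111524 19.96891736984253
ang, tz, j6, F: [-9.73215e+01  3.14000e-02 -2.13000e-02  1.62000e+00  7.85700e-01
  5.92900e-01] sd [0.016 0.011 0.013] t 8.925 pos [524.4 232.7 138.2] grip 14.23612280099541 19.969928562641144
```

```bash
python3 -m creep '1 0 0 0 -0.02;1 0 0 0 0;1 0 0 0 0'>/dev/null && python3 st.py 5 && python3 -m creep '1 0 0 0 -0.02;1 0 0 0 0;1 0 0 0 0'>/dev/null && python3 st.py 5 && python3 -m creep '1 0 0 0 -0.02;1 0 0 0 0;1 0 0 0 0'>/dev/null && python3 st.py 5 && python3 -m creep '1 0 0 0 -0.02;1 0 0 0 0;1 0 0 0 0'>/dev/null && python3 st.py 5 && python3 -m creep '1 0 0 0 -0.02;1 0 0 0 0;1 0 0 0 0'>/dev/null && python3 st.py 5 && python3 -m creep '1 0 0 0 -0.02;1 0 0 0 0;1 0 0 0 0'>/dev/null && python3 st.py 5
```

```text
ang, tz, j6, F: [-1.009216e+02  2.390000e-02 -2.230000e-02  1.432500e+00  1.916400e+00
  2.676000e-01] sd [0.018 0.032 0.013] t 9.5 pos [524.5 232.7 138.2] grip 13.771569611983074 19.97107833623886
ang, tz, j6, F: [-1.045206e+02  2.420000e-02 -2.380000e-02  1.558700e+00  3.167500e+00
 -1.633000e-01] sd [0.019 0.034 0.013] t 10.075 pos [524.5 232.7 138.2] grip 13.906992843434477 19.977172315120697
ang, tz, j6, F: [-1.081208e+02  3.890000e-02 -2.480000e-02  1.369300e+00  4.438700e+00
 -8.800000e-02] sd [0.018 0.031 0.013] t 10.65 pos [524.5 232.7 138.2] grip 14.285660878472697 19.980865716934204
ang, tz, j6, F: [-1.116729e+02  5.100000e-02 -3.590000e-02  1.052200e+00  5.121600e+00
 -5.138000e-01] sd [0.001 0.017 0.008] t 11.225 pos [524.5 232.7 138.2] grip 14.278664809353158 19.984066486358643
ang, tz, j6, F: [-115.2579    0.138    -0.144     2.0074    5.2428   -0.58  ] sd [0.002 0.031 0.005] t 11.8 pos [524.5 232.8 138.2] grip 13.761738721398382 19.986020922660828
```

```bash
python3 -m creep '1 0 0 0 -0.014;1 0 0 0 0;1 0 0 0 0'; python3 st.py 8
```

```text
time_s: 12.18
tool_pos: [524.5, 232.8, 138.2]
tcp_rot: [0.971, -0.24, 0.0, -0.0]
force: [2.7, 4.9, -1.0]
opening: 14.3
grasp_force: 20.0
ang, tz, j6, F: [-117.7666    0.2246   -0.2211    1.6794    5.1835   -0.3501] sd [0.002 0.032 0.003] t 12.525 pos [524.5 232.8 138.2] grip 13.910711055250344 20.001144111156464
```

```bash
python3 -m creep '1 0 0 0 0.05;1 0 0 0 0.05;1 0 0 0 0.05;1 0 0 0 0.05;1 0 0 0 0.05;1 0 0 0 0.05;1 0 0 0 0.05;1 0 0 0 0.05'; python3 -m creep '1 0 0 0 0.05;1 0 0 0 0.05;1 0 0 0 0.035;1 0 0 0 0;1 0 0 0 0;1 0 0 0 0';python3 st.py 4
```

```text
time_s: 13.52
tool_pos: [524.6, 232.0, 138.2]
tcp_rot: [0.926, 0.379, -0.0, 0.0]
force: [3.6, 1.7, -0.2]
opening: 13.9
grasp_force: 20.0
time_s: 14.28
tool_pos: [524.9, 231.8, 138.2]
tcp_rot: [0.827, 0.563, -0.0, 0.001]
force: [5.2, 0.4, -1.8]
opening: 13.6
grasp_force: 20.0
ang, tz, j6, F: [-21.4982  -0.0405   0.0238   4.9675   0.1632  -1.422 ] sd [0.002 0.007 0.   ] t 14.425 pos [524.9 231.8 138.2] grip 13.619139940692927 19.983159005641937
```

```bash
python3 -m creep '0 0 0 0 0;0 0 0 0 0;0 0 0 0 0;0 0 0 0.3 0;0 0 0 0.4 0;0 0 0 0.3 0;0 0 0 0 0'; python3 -m creep '1 -0.1 0.16 0 -0.05;1 -0.1 0.16 0 -0.05;1 -0.1 0.16 0 -0.05;1 -0.1 0.16 0 -0.05;1 -0.1 0.16 0 -0.05;1 -0.1 0.16 0 -0.05;1 -0.1 0.147 0 -0.05;1 0 0 0 -0.03'; python3 st.py 3
python3 - <<'E'
from h import *
for n,c in (("top",(240,200,380,270)),("side",(225,170,365,300))):
    cv2.imwrite(f"pics/{n}2.png",cv2.resize(vision.capture(n)[c[1]:c[3],c[0]:c[2],::-1],None,fx=4,fy=4,interpolation=cv2.INTER_CUBIC))
E
```

```text
time_s: 15.3
tool_pos: [525.1, 233.1, 240.8]
tcp_rot: [0.827, 0.562, 0.002, -0.0]
force: [0.2, 0.9, -1.2]
opening: 44.1
grasp_force: 0.0
time_s: 16.3
tool_pos: [453.3, 343.7, 237.1]
tcp_rot: [1.0, -0.001, -0.001, 0.001]
force: [0.8, 0.1, -0.4]
opening: 0.5
grasp_force: 0.0
ang, tz, j6, F: [-9.01782e+01 -1.60000e-02  4.68000e-02 -2.71000e-02 -5.61000e-02
 -2.63000e-01] sd [0.148 0.023 0.855] t 16.4 pos [453.7 343.1 237.1] grip 0.643506877069146 0.0
```

View pics/side2.png

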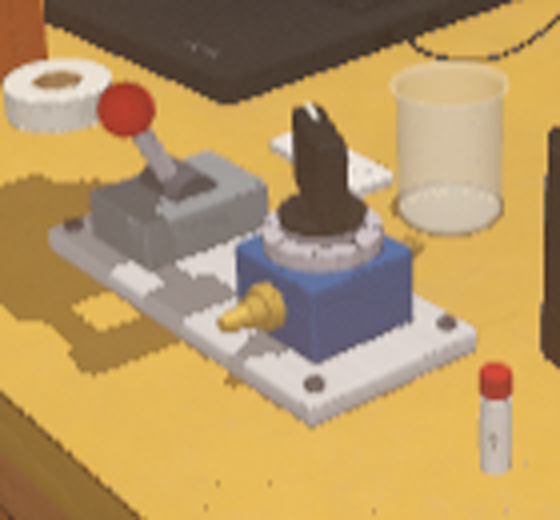

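The knob is released with its line about 30° further counter-clockwise than at the start, and the bystanders have not moved. The closed fingers now go down on the robot side of the ball and push in +x.

```bash
python3 -m creep '1 0 0 -0.35 0;1 0 0 -0.35 0;1 0 0 -0.26 0;1 0 0 0 0'; python3 -m creep '1 0.1 0 0 0;1 0.1 0 0 0;1 0.1 0 0 0;1 0.1 0 0 0;1 0.1 0 0 0;1 0 0 0 0'; python3 st.py 3
```

```text
time_s: 17.0
tool_pos: [453.7, 341.8, 140.1]
tcp_rot: [1.0, 0.0, -0.001, 0.002]
force: [-0.0, 0.1, -0.2]
opening: 0.3
grasp_force: 0.0
time_s: 17.75
tool_pos: [505.4, 343.3, 142.0]
tcp_rot: [1.0, -0.0, 0.0, -0.0]
force: [-0.7, -1.1, 0.4]
opening: 0.1
grasp_force: 0.0
ang, tz, j6, F: [-9.00277e+01 -9.50000e-03  6.27000e-02 -4.62000e-01 -1.75900e-01
  4.38600e-01] sd [0.008 0.02  0.043] t 17.85 pos [504.6 343.2 142. ] grip 0.6416230656300369 0.0
```

```bash
python3 -m creep '1 0.06 0 0 0;1 0.06 0 0 0;1 0.04 0 0 0;1 0.03 0 0 0;1 0 0 0 0'; python3 -m creep '1 0.02 0 0 0;1 0 0 0 0'; python3 -m creep '1 0.02 0 0 0;1 0 0 0 0'
```

```text
time_s: 18.48
tool_pos: [523.6, 343.2, 142.1]
tcp_rot: [1.0, -0.0, 0.0, 0.0]
force: [-0.0, -0.3, 0.1]
opening: 0.4
grasp_force: 0.2
time_s: 18.73
tool_pos: [525.3, 343.1, 142.1]
tcp_rot: [1.0, -0.0, -0.0, 0.0]
force: [-1.6, -0.8, -0.4]
opening: 0.7
grasp_force: 0.7
time_s: 18.98
tool_pos: [526.1, 343.1, 141.9]
tcp_rot: [1.0, -0.0, -0.001, 0.0]
force: [-8.6, 1.9, 1.0]
opening: 0.9
grasp_force: 4.0
```

The force climbs at x = 526, where the stop was predicted. One more nudge, then I back away and check.

```bash
python3 -m creep '1 0.01 0 0 0;1 0 0 0 0;1 0 0 0 0'; python3 -m creep '1 -0.2 0 0 0;1 -0.3 0 0 0;1 -0.2 0 0 0;1 0 0 0.4 0;1 0 0 0.4 0;1 0 0 0.3 0;1 0 0 0 0;1 0 0 0 0'
python3 - <<'E'
from h import *
t=vision.capture("top"); s=vision.capture("side")
a,sa=red(t,(265,200,295,262)); b,sb=red(s,(240,170,290,210)); print(a,sa,b,sb,"ball",tri(a,b))
cv2.imwrite("pics/side3.png",cv2.resize(s[170:300,225:365,::-1],None,fx=4,fy=4,interpolation=cv2.INTER_CUBIC))
cv2.imwrite("pics/top3.png",cv2.resize(t[150:270,240:420,::-1],None,fx=4,fy=4,interpolation=cv2.INTER_CUBIC))
E
```

```text
time_s: 19.35
tool_pos: [526.3, 343.0, 141.8]
tcp_rot: [1.0, 0.0, -0.002, 0.001]
force: [-12.0, 2.1, 2.9]
opening: 0.3
grasp_force: 5.7
time_s: 20.35
tool_pos: [458.2, 343.1, 251.9]
tcp_rot: [1.0, -0.0, -0.0, -0.0]
force: [0.1, 0.5, -0.3]
opening: 1.1
grasp_force: 0.0Traceback (most recent call last):
  File "<stdin>", line 3, in <module>
  File "h.py", line 15, in red
    n,l,s,c=cv2.connectedComponentsWithStats(m); k=1+s[1:,4].argmax(); return c[k]+[x0,y0], s[k]
                                                     ~~~~~~~~~~~~~~^^
ValueError: attempt to get argmax of an empty sequence
```

The arm hides the ball from the top camera, so I use the side ray cut with the lever's plane, y ≈ 343.

Run:
```python
from h import *
s=vision.capture("side"); b,sb=red(s,(240,160,300,210)); o,d=ray("side",b); print(b,sb,"ball",o+d*(343.5-o[1])/d[1])
cv2.imwrite("pics/side3.png",cv2.resize(s[160:300,225:365,::-1],None,fx=4,fy=4,interpolation=cv2.INTER_CUBIC))
```

```text
[279.2406015  189.42857143] [ 33  23  13  14 133] ball [547.5490574  343.5         82.34339196]
```

View pics/side3.png

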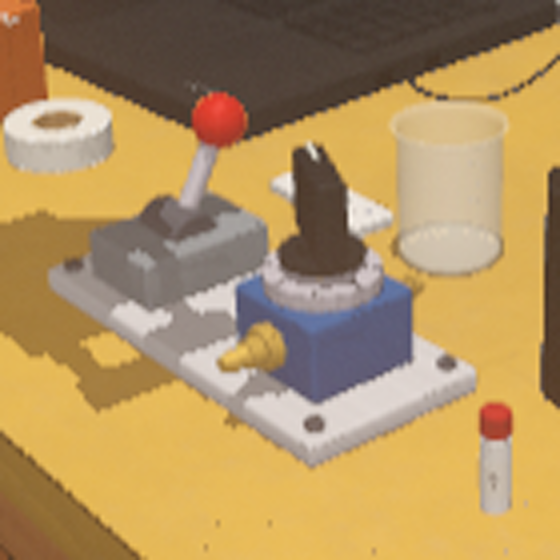

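The lever leans to +x with its ball at x = 547.5, z = 82.3, which is the locked stop. The knob and the bystanders are unchanged.

```bash
python3 -c "
from rig import hand_in
print(hand_in())"
```

```text
the job is handed in; nothing more can be done
None
```

I bottomed the needle at about 0.22 N m, backed the knob off about 90° by the measured tool angle and pushed the lever to its locked stop; in the last side view the bystanders look unmoved, and I handed in at about 20 s (no verdict was returned).

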